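# Reload the spoon carving machine and start it

## Task

Take every roughed-out spoon out of the carving machine's pockets and put it in the red tub, and slide every plain billet lying on the table into a pocket of its own, under the roof and fully home against the stop. With that done, start the machine on the keypad, one key at a time, each fully down and let up again: near left, far right, far left, and far right again of the four small keys, then the large start key. Never press the near right key, leave the other things on the table alone, and see that all spoons are still in the tub and all billets still home at the end.

Things in the scene. Friction and masses are not known exactly. Their poses are not given: they have to be found in the camera images.
- pocket1 (a point): Where a seated billet's centre belongs in the right pocket (as seen from the robot; pockets 90 mm apart) of the carving machine's bed. x: level, straight into the pocket, away from the robot; z up. Pocket 40 wide, 38 mm high; back stop 55 mm beyond (+x) this point; solid cheeks between pockets.
- pocket2 (a point): Where a seated billet's centre belongs in the middle pocket (as seen from the robot; pockets 90 mm apart) of the carving machine's bed. x: level, straight into the pocket, away from the robot; z up. A roof over all pockets starts 15 mm beyond (+x) this point and ends past the stop; top 60 mm above the table: parts go in and out only along x.
- pocket3 (a point): Where a seated billet's centre belongs in the left pocket (as seen from the robot; pockets 90 mm apart) of the carving machine's bed. x: level, straight into the pocket, away from the robot; z up. Flat bed 17 mm below this point, 10 mm above the table, reaching 130 mm to -x, open above. A gantry 90 mm high stands from 115 mm beyond (+x).
- billet1_mid (a point): Centre of a plain square wood billet, 110 long (its x axis) x 34 x 34 mm, 90 g, lying on the table at the start; both ends alike, any long face may be down. None if absent.
- billet2_mid (a point): Centre of a plain square wood billet, 110 long (its x axis) x 34 x 34 mm, 90 g, lying on the table at the start; both ends alike, any long face may be down. None if absent.
- billet3_mid (a point): Centre of a plain square wood billet, 110 long (its x axis) x 34 x 34 mm, 90 g, lying on the table at the start; both ends alike, any long face may be down. None if absent.
- spoon1_mid (a point): Centre of a roughed-out wooden spoon, 110 mm long (x axis), 34 mm thick all along, 60 g: a round head 34 mm across at the +x end (centred 38 mm from this point) and a straight stem 20 mm wide from the head to the -x end. At the start it lies in a pocket, head under the roof, stem towards the robot. None if absent.
- spoon2_mid (a point): Centre of a roughed-out wooden spoon, 110 mm long (x axis), 34 mm thick all along, 60 g: a round head 34 mm across at the +x end (centred 38 mm from this point) and a straight stem 20 mm wide from the head to the -x end. At the start it lies in a pocket, head under the roof, stem towards the robot. None if absent.
- spoon3_mid (a point): Centre of a roughed-out wooden spoon, 110 mm long (x axis), 34 mm thick all along, 60 g: a round head 34 mm across at the +x end (centred 38 mm from this point) and a straight stem 20 mm wide from the head to the -x end. At the start it lies in a pocket, head under the roof, stem towards the robot. None if absent.
- tub: Open red tub on the table for finished spoons, outside 200 (x) x 190 (y) x 50 mm high, walls and floor 5 mm. Origin at the centre of its underside. Fixed.
- keypad: Fixed grey console, 120 (x) x 180 (y) x 35 mm high; origin under its centre, x away from the robot, y to its left. Round white keys, tops 57 mm above the table, black surrounds 10 mm lower. Four small ones, 24 mm across, as seen from the robot: near left at x, y = -30, 60, near right -30, 12, far left 18, 60, far right 18, 12 mm. To their right the large start key, 38 mm across, at -10, -52.
- key_near_left (a joint): How far the near left key on the keypad is pressed straight down: 0 up, 0.006 m fully down, which takes about 4 N; it springs back.
- key_far_right (a joint): How far the far right key on the keypad is pressed straight down: 0 up, 0.006 m fully down, which takes about 4 N; it springs back.
- key_far_left (a joint): How far the far left key on the keypad is pressed straight down: 0 up, 0.006 m fully down, which takes about 4 N; it springs back.
- key_start (a joint): How far the start key on the keypad is pressed straight down: 0 up, 0.006 m fully down, which takes about 4 N; it springs back.
- key_near_right (a joint): How far the near right key on the keypad is pressed straight down: 0 up, 0.006 m fully down, which takes about 4 N; it springs back.
- can: Bystander, to be left alone: green drinks can, 66 mm across, 115 mm tall; origin at its underside or middle.
- offcut: Bystander, to be left alone: dark wood offcut, 120 x 50 x 40 mm; origin at its underside or middle.
- mug: Bystander, to be left alone: white mug, 80 mm across, 90 mm tall; origin at its underside or middle.
Mind the look-alikes: they are no part of the job. Leave any blue look-alike of the part that bears billet3_mid alone.

How it is judged:
By the outcome, as a careful person would: the job done as asked, in the order asked, and still so for the second after the job is handed in, with the robot touching nothing.
Of billet1, billet2, billet3 only 2 to 3 are there at a start; the rules pass over those that are not, and their reading is None.
Of spoon1, spoon2, spoon3 only 2 to 3 are there at a start; the rules pass over those that are not, and their reading is None.
At some moment in a run one of billet1, billet2, billet3 may be knocked a few centimetres aside while the robot is not near it.
Once in a run the grip may slacken for a moment while it holds something.
It also fails if it takes over 210 s, if anything falls off the work surface, if the arm or the gripper's body presses on something with over 40 N, if the wrist force passes 120 N, or if a joint passes its speed limit or range.

## Robot

A 6-joint arm with a two-finger parallel gripper is mounted at the origin on the work surface. World frame = base frame: x ahead of the robot, y to its left, z up, the work surface at z = 0. Lengths are in mm, angles in degrees, forces in N, time in s.
With the tool pointing down it reaches from about 225 to 875 mm from the base axis. Payload 3.4 kg.
Tool frame: the origin (TCP) lies between the finger pads; the fingertips stand 11 mm ahead of it and the grasp point (between the pads) lies 8 mm behind it (env.nose_length is the distance from the TCP to the fingertips, in mm); z points along the fingers, y is the line along which they close (so a half turn about z gives the same grasp; the last joint's range is limited). The gripper opens to 85 mm and grips with 20 to 120 N. Pads are 22 mm wide; open, the fingers measure 114 mm over their backs; the gripper's body (76 mm by 85 mm) begins 54 mm behind the grasp point. The pads swing forward as they close: fully open they stand 13 mm farther back than shut.
Start: joints at [-82.792, 15.808, 86.224, -0, 77.962, -6.933], TCP at [140.47, -557.611, 242.328] pointing down, gripper open.
Joint ranges: [-165.64, 165.64], [-43.16, 119.46], [12.63, 154.43], [-67.54, 247.53], [6.08, 155.33], [-154.97, 154.97]. Speed limits (degrees/s): [147.25, 147.25, 180, 180, 180, 180].

## Interface

Orientations are given as [roll, pitch, yaw] about the fixed x, y, z axes, in that order (R = Rz(yaw) Ry(pitch) Rx(roll)).
In Python, from bench import env gives the robot as it stands.
- The arm moves only by the tool play_rows, never from a script. Its arguments are lists of equal length, an entry for each row: "slide": the shift along the tool's x, y, z in cm, a list of three; "delta_rot": the turn, a rotation vector about the tool's x, y, z in degrees, a list of three; "hand": the closure, from 0 (fully open) to 1 (shut). In form: {"slide": [[dx, dy, dz], ...], "delta_rot": [[rx, ry, rz], ...], "hand": [hand, ...]}. A call has 1 to 8 rows; each row is the pose to reach, as a shift and turn from the pose commanded when the call began, along the tool's axes at that moment; what a row does not reach only later rows make up. A row lasts 1/12 s, in which the tool goes at most 41.7 mm and 7.16 degrees, less where a joint would pass 70% of its speed; a pose out of reach is approached as far as the arm can. A call with a gripper value outside its range is refused whole. The fingers move at their own pace and stop on an object; the grip force is fixed at half the most. Time passes only in rows, so rows that repeat a pose let the fingers close. It gives the time, the measured TCP pose, the force, the opening and the grip force at its end, in the units of the state.
- env.read_state(): the state, without advancing time (a new reading comes with each control period).
- env.get_image(name): name is "scene" or "top"; returns a dict with "image" (400x640x3 uint8, red, green, blue), "mtx" (3x3 intrinsics, pixels), "eye" and "rotation" of the camera in the world. Camera axes: x right, y down, z forward; pixel columns grow to the right and rows downward; lengths in mm; the calibration is good to about 2 mm. A picture is of the moment at which its call begins. There is no depth.
- env.close_job(): hands the job in; it is judged then, once.
The state is a dict: "clock": time; "q": joint angles; "joint_vel": joint speeds; "tau": joint torques, N m; "ee_pos": TCP position; "ee_rot": TCP orientation; "wrist_force": force on the tool from outside, world axes, zero at the start; "torque": the same for the moment, N m; "opening": finger opening in mm; "grasp_force": force on a finger pad.
Only numpy, scipy, OpenCV 4.12 (cv2) and the standard library are available. Lean on these libraries where they do the work, as an engineer would, in place of code of your own. Each camera call takes 0.05 s, during which the arm holds its last target. There are 200 camera calls.

## Working session

There is one attempt and no reset: what is moved stays moved. The work goes in short steps, Python scripts to look and compute and a tool call to move; the robot and the scene stay as the last step left them, time stands still between calls to the robot, and variables do not carry over. Pictures are saved under pics/ and viewed, at most 14 in all, crops included, and the job is handed in when it is done.

Besides the shell and the picture viewer there is one more tool, called in YAML: its name, and indented under it one key for each argument. play_rows: Moves the arm, as the interface text tells. Its arguments: {"type":"object","properties":{"slide":{"type":"array"},"delta_rot":{"type":"array"},"hand":{"type":"array"}},"required":["slide","delta_rot","hand"]}

```bash
ls; mkdir -p pics
python3 - <<'E'
from bench import env
import cv2
for n in("scene","top"):
    d=env.get_image(n); cv2.imwrite(f"pics/{n}0.png",d["image"][:,:,::-1]); print(n,d["mtx"],d["eye"],d["rotation"])
print(env.read_state())
E
```

```text
pics
scene [[369.82367359   0.         327.63696016]
 [  0.         369.82367359 196.57331147]
 [  0.           0.           1.        ]] [1004.7350924   536.32311107  921.62558949] [-140.82193379   -0.45237191  136.27973653]
top [[369.63574845   0.         314.74966354]
 [  0.         369.63574845 198.03679765]
 [  0.           0.           1.        ]] [ 371.01991896   40.75934387 1270.16792918] [-173.04097547    0.55902891  -89.60090115]
{'clock': 0.1, 'q': array([-8.27918493e+01,  1.58446009e+01,  8.62872415e+01, -5.26766399e-04,
        7.79629571e+01, -6.93215780e+00]), 'joint_vel': array([-0.01517845, -0.15177773, -0.15316098,  0.04151765,  0.12548925,
        0.00642556]), 'tau': array([ 4.39117784e-04, -4.17700446e+01, -2.46404636e+01, -2.50555713e-04,
        5.78624080e-03, -6.05767596e-06]), 'ee_pos': array([ 140.41182201, -557.12818708,  241.52525079]), 'ee_rot': array([-1.79905831e+02, -1.09304837e-02,  1.41404098e+01]), 'wrist_force': array([0.18230416, 0.12506958, 0.26768625]), 'torque': array([-0.02017526,  0.02320006,  0.04540735]), 'grasp_force': 0.0, 'opening': 85.55768524484543}
```

View pics/top0.png

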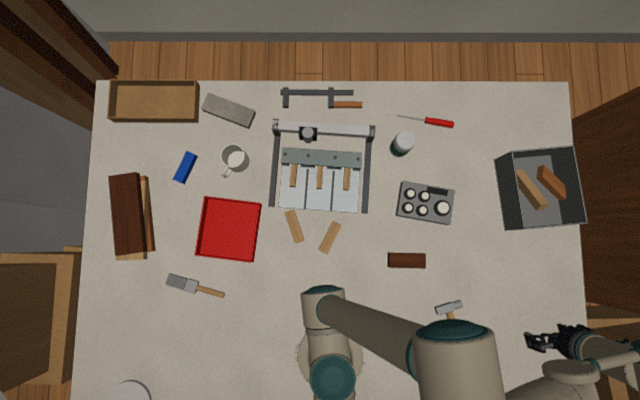

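View pics/scene0.png

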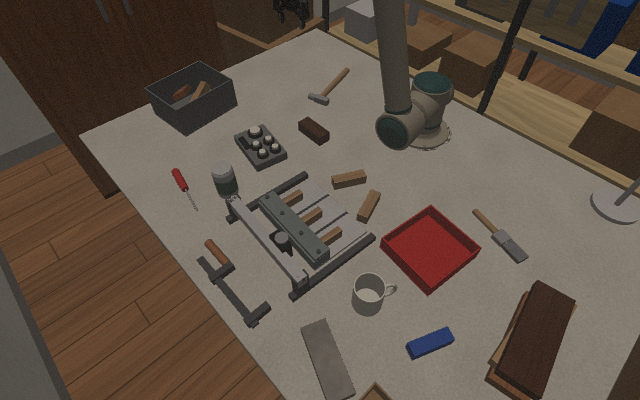

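The top view shows three spoon stems in the pockets near (293,176), (319,177) and (346,178). There are two billets near (294,226) and (330,237), the tub at (229,229) and the keypad at (425,202). The blue look-alike is at (185,167).

```bash
cat > h.py <<'E'
import numpy as np, cv2
from scipy.spatial.transform import Rotation as R
from bench import env
def look(n): 
    d=env.get_image(n); return d
def crop(d,x0,y0,x1,y1,s,fn):
    cv2.imwrite("pics/"+fn,cv2.resize(d["image"][y0:y1,x0:x1,::-1],None,fx=s,fy=s,interpolation=cv2.INTER_CUBIC))
def pix(d,u,v,z):
    r=R.from_euler("xyz",d["rotation"],degrees=True).as_matrix()@np.linalg.inv(d["mtx"])@[u,v,1]
    e=np.array(d["eye"]); return e+r*(z-e[2])/r[2]
def proj(d,p):
    c=R.from_euler("xyz",d["rotation"],degrees=True).as_matrix().T@(np.array(p)-d["eye"]); c=d["mtx"]@c; return c[:2]/c[2]
def to(p,yaw,cmd=None):
    "slide (cm) and rotvec (deg) in the tool frame to reach world p, tool down, yaw (tool x direction)"
    s=env.read_state(); r0=R.from_euler("xyz",s["ee_rot"],degrees=True); p0=s["ee_pos"]
    r1=R.from_euler("xyz",[180,0,yaw],degrees=True)
    return np.round(r0.inv().apply(np.array(p)-p0)/10,2), np.round((r0.inv()*r1).as_rotvec(degrees=True),1)
E
python3 - <<'E'
from h import *
d=look("top")
crop(d,265,115,385,265,4,"c1.png"); crop(d,190,150,465,270,2.9,"c2.png")
E
```

```text
(no output)
```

View pics/c1.png

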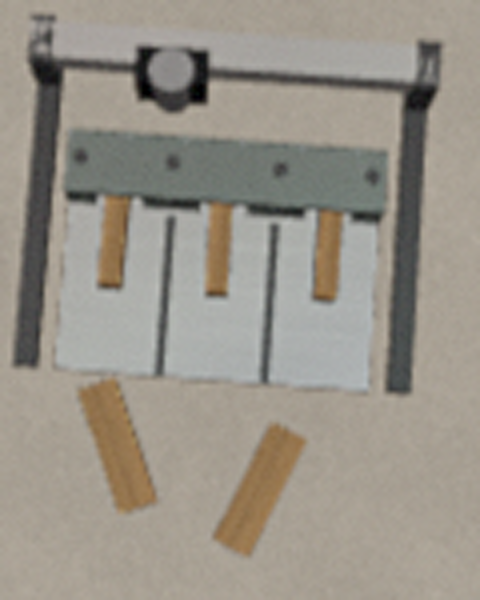

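View pics/c2.png

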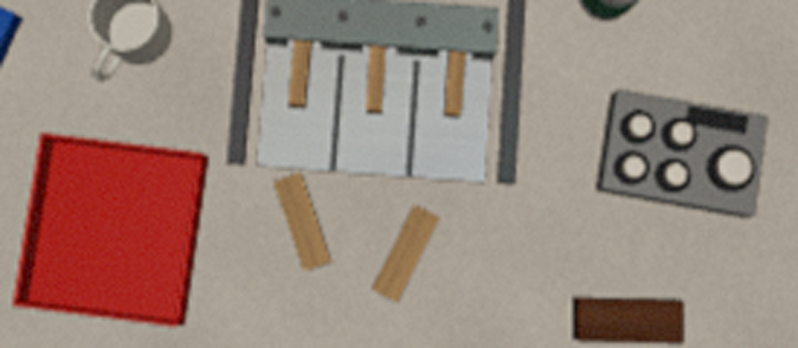

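Run:
```python
from h import *
d=look("top")
def a(n,x,y,z): p=pix(d,265+(x+.5)/4-.5,115+(y+.5)/4-.5,z); print(n,p[:2].round(1)); return p[:2]
def b(n,x,y,z): p=pix(d,190+(x+.5)/2.9-.5,150+(y+.5)/2.9-.5,z); print(n,p[:2].round(1)); return p[:2]
def ang(p,q): v=q-p; print("   ang",np.degrees(np.arctan2(v[1],v[0])).round(1),"len",np.hypot(*v).round(1),"mid",((p+q)/2).round(1))
ang(a("bedNL",55,368,10),a("bedNR",370,391,10))
ang(a("roofL",66,193,60),a("roofR",386,215,60))
ang(a("roofbL",71,129,60),a("roofbR",387,151,60))
ang(a("div1",160,375,10),a("div1f",172,217,10)); ang(a("div2",264,382,10),a("div2f",275,225,10))
for n,p,q in(("s3",(110,283),(117,198)),("s2",(216,292),(221,204)),("s1",(323,296),(328,211))): ang(a(n,*p,44),a(n,*q,44))
ang(a("rail",26,365,0),a("rail",48,90,0))
print("billets")
ang(a("bL",140,505,34),a("bL",98,383,34)); ang(a("bR",232,548,34),a("bR",289,432,34))
for c in((79,388),(115,379),(156,500),(127,512),(213,538),(250,554),(306,437),(276,423)):a("c",*c,34)
print("tub"); P=[b("t",*c,50) for c in((43,135),(207,156),(183,324),(15,304))]; print(np.mean(P,0)); ang(P[3],P[0]);ang(P[2],P[1])
print("keys")
for n,c in dict(nl=(631,166),nr=(675,174),fl=(638,126),fr=(682,133),st=(733,167)).items(): b(n,*c,57)
K=[b("k",*c,35) for c in((617,92),(767,116),(752,215),(599,189))]; print(np.mean(K,0)); ang(K[3],K[0]);ang(K[2],K[1])
```

```text
bedNL [494.4 178.6]
bedNR [476.3 -90.9]
   ang -93.8 len 270.2 mid [485.3  43.9]
roofL [636.3 166.7]
roofR [ 619. -100.]
   ang -93.7 len 267.3 mid [627.6  33.4]
roofbL [691.1 163.5]
roofbR [ 673.4 -101.3]
   ang -93.8 len 265.4 mid [682.3  31.1]
div1 [488.9  88.5]
div1f [626.5  79.6]
   ang -3.7 len 137.9 mid [557.7  84. ]
div2 [483.4  -0.5]
div2f [619.9  -9.7]
   ang -3.9 len 136.8 mid [551.7  -5.1]
s3 [563. 130.]
s3 [635.7 125.2]
   ang -3.8 len 72.9 mid [599.4 127.6]
s2 [555.9  41. ]
s2 [631.   37.2]
   ang -2.9 len 75.2 mid [593.4  39.1]
s1 [553.  -48.6]
s1 [625.4 -53. ]
   ang -3.5 len 72.6 mid [589.2 -50.8]
rail [497.8 204.9]
rail [742.2 190.6]
   ang -3.3 len 244.8 mid [620.  197.7]
billets
bL [378.1 103.1]
bL [479.6 139.6]
   ang 19.8 len 107.8 mid [428.8 121.4]
bR [343.3  26.6]
bR [439.5 -20.6]
   ang -26.1 len 107.2 mid [391.4   3. ]
c [475.3 155.5]
c [483.  125.4]
c [382.3  89.9]
c [372.3 113.9]
c [351.4  42.3]
c [338.5  11.7]
c [435.4 -34.8]
c [447.   -9.8]
tub
t [523.8 421.7]
t [500.7 232.1]
t [310.4 254.5]
t [331.3 445.1]
[416.56694106 338.34452265]
   ang -6.9 len 193.9 mid [427.6 433.4]
   ang -6.7 len 191.5 mid [405.6 243.3]
keys
nl [ 491.4 -250.8]
nr [ 482.6 -300.3]
fl [ 537.2 -259.9]
fr [ 529.4 -309.6]
st [ 490.9 -366.1]
k [ 580.  -241.9]
k [ 552.8 -414.8]
k [ 437.9 -393.3]
k [ 466.7 -218.7]
[ 509.34974054 -317.17292411]
   ang -11.5 len 115.7 mid [ 523.4 -230.3]
   ang -10.6 len 116.8 mid [ 495.3 -404. ]
```

Run:
```python
from h import *
print(to([580,-51,150],-3.75), to([580,-51,27],-3.75))
```

```text
(array([ 54.99, -38.35,   9.23]), array([-0.1,  0. , 17.9])) (array([ 54.99, -38.33,  21.53]), array([-0.1,  0. , 17.9]))
```

play_rows:
  slide:
    - [4,-2.8,0]
    - [8,-5.6,0]
    - [12,-8.4,0]
    - [16,-11.2,0]
    - [20,-14,0]
    - [24,-16.7,0]
    - [27,-18.8,0]
    - [27,-18.8,0]
  delta_rot:
    - [0,0,2.2]
    - [0,0,4.5]
    - [0,0,7]
    - [0,0,9]
    - [0,0,12]
    - [0,0,15]
    - [0,0,17.9]
    - [0,0,17.9]
  hand: [0,0,0,0,0,0,0,0]

```text
clock: 0.87
ee_pos: [357.4, -307.1, 242.4]
ee_rot: [-180.0, -0.0, -3.8]
wrist_force: [0.2, -0.5, -0.3]
opening: 85.8
grasp_force: 0.0
```

Run:
```python
from h import *
print(env.read_state()["ee_pos"],to([580,-51,120],-3.75))
```

```text
[ 357.38060693 -307.11327044  242.35119537] (array([ 20.49, -27.04,  12.25]), array([-0. , -0. , -0.1]))
```

play_rows:
  slide:
    - [2.4,-3.1,0.6]
    - [4.8,-6.3,1.2]
    - [7.2,-9.4,1.8]
    - [9.6,-12.6,2.4]
    - [12,-15.7,3]
    - [14.4,-18.9,3.6]
    - [16.8,-22,4.2]
    - [19,-25,5]
  delta_rot:
    - [0,0,0]
    - [0,0,0]
    - [0,0,0]
    - [0,0,0]
    - [0,0,0]
    - [0,0,0]
    - [0,0,0]
    - [0,0,0]
  hand: [0,0,0,0,0,0,0,0]

```text
clock: 1.53
ee_pos: [563.8, -70.4, 192.2]
ee_rot: [180.0, -0.1, -3.7]
wrist_force: [1.5, -0.6, -0.4]
opening: 85.3
grasp_force: 0.0
```

play_rows:
  slide:
    - [1.5,-2,3]
    - [1.5,-2,6]
    - [1.5,-2,9]
    - [1.5,-2,9]
    - [1.5,-2,9]
  delta_rot:
    - [0,0,0]
    - [0,0,0]
    - [0,0,0]
    - [0,0,0]
    - [0,0,0]
  hand: [0,0,0,0,0]

```text
clock: 1.95
ee_pos: [577.4, -53.0, 100.9]
ee_rot: [-180.0, 0.3, -3.7]
wrist_force: [0.7, 0.0, 1.0]
opening: 85.0
grasp_force: 0.0
```

Run:
```python
from h import *
print(env.read_state()["ee_pos"],to([580,-51,27],-3.75))
crop(look("scene"),150,110,450,310,2.6,"s1.png")
```

```text
[577.3521217  -52.99167171 100.89498495] (array([ 0.28, -0.21,  7.39]), array([-0. ,  0.3,  0. ]))
```

View pics/s1.png

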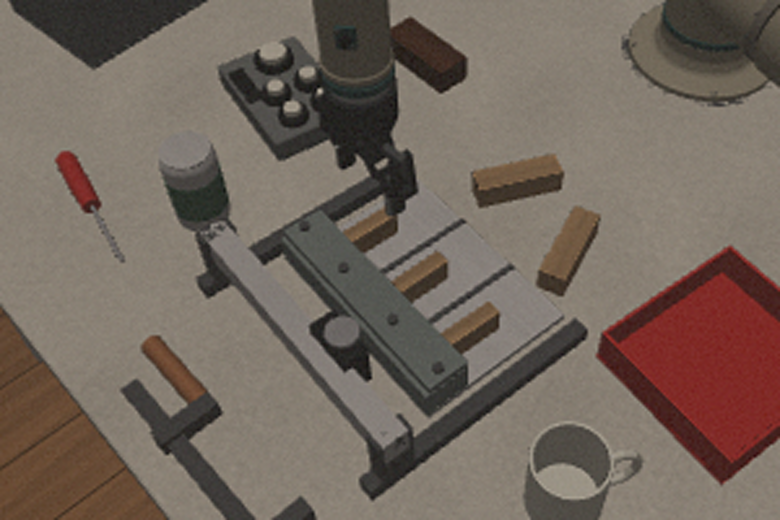

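The gripper hangs above the right spoon's stem, at crop position (395,205). The side rails are clear of it.

play_rows:
  slide:
    - [0.3,-0.2,0]
    - [0.3,-0.2,2.5]
    - [0.3,-0.2,5]
    - [0.3,-0.2,7.4]
    - [0.3,-0.2,7.4]
    - [0.3,-0.2,7.4]
    - [0.3,-0.2,7.4]
    - [0.3,-0.2,7.4]
  delta_rot:
    - [0,0,0]
    - [0,0,0]
    - [0,0,0]
    - [0,0,0]
    - [0,0,0]
    - [0,0,0]
    - [0,0,0]
    - [0,0,0]
  hand: [0.4,0.4,0.4,0.4,0.4,0.4,1,1]

```text
clock: 2.67
ee_pos: [583.7, -52.1, 30.7]
ee_rot: [180.0, -0.3, -3.8]
wrist_force: [-0.1, 0.9, 0.1]
opening: 27.7
grasp_force: 0.0
```

play_rows:
  slide:
    - [0,0,0]
    - [0,0,0]
    - [0,0,0]
    - [0,0,0]
    - [0,0,0]
    - [0,0,0]
  delta_rot:
    - [0,0,0]
    - [0,0,0]
    - [0,0,0]
    - [0,0,0]
    - [0,0,0]
    - [0,0,0]
  hand: [1,1,1,1,1,1]

```text
clock: 3.17
ee_pos: [583.6, -52.1, 30.7]
ee_rot: [179.9, -0.3, -3.8]
wrist_force: [-0.2, 0.6, 6.6]
opening: 18.8
grasp_force: 59.8
```

play_rows:
  slide:
    - [-1,0,0]
    - [-2.5,0,0]
    - [-4,0,0]
    - [-5.7,0,0]
    - [-7.5,0,0]
    - [-7.5,0,-3]
    - [-7.5,0,-7]
    - [-7.5,0,-10]
  delta_rot:
    - [0,0,0]
    - [0,0,0]
    - [0,0,0]
    - [0,0,0]
    - [0,0,0]
    - [0,0,0]
    - [0,0,0]
    - [0,0,0]
  hand: [1,1,1,1,1,1,1,1]

```text
clock: 3.83
ee_pos: [505.9, -46.5, 130.5]
ee_rot: [180.0, -0.0, -3.8]
wrist_force: [1.0, -0.1, -0.5]
opening: 18.9
grasp_force: 58.7
```

play_rows:
  slide:
    - [-0.6,-2,0]
    - [-1.9,-6,0]
    - [-3.1,-9.7,0]
    - [-4.3,-13.5,0]
    - [-5.5,-17.3,0]
    - [-6.8,-21,0]
    - [-8,-25,0]
    - [-9.3,-28.8,0]
  delta_rot:
    - [0,0,0]
    - [0,0,0]
    - [0,0,1]
    - [0,0,1]
    - [0,0,2]
    - [0,0,2]
    - [0,0,3]
    - [0,0,3]
  hand: [1,1,1,1,1,1,1,1]

```text
clock: 4.5
ee_pos: [431.6, 248.4, 128.7]
ee_rot: [-180.0, -0.0, -6.8]
wrist_force: [0.9, -0.1, -0.8]
opening: 18.8
grasp_force: 58.7
```

play_rows:
  slide:
    - [-1,-3.5,0]
    - [-2,-7,0]
    - [-3,-10.5,0]
    - [-3.9,-14.4,0]
    - [-3.9,-14.4,0]
    - [-3.9,-14.4,0]
    - [-3.9,-14.4,0]
    - [-3.9,-14.4,0]
  delta_rot:
    - [0,0,0]
    - [0,0,0]
    - [0,0,0]
    - [0,0,0]
    - [0,0,0]
    - [0,0,0]
    - [0,0,0]
    - [0,0,0]
  hand: [1,1,1,1,1,1,1,1]

```text
clock: 5.17
ee_pos: [410.8, 393.0, 128.2]
ee_rot: [179.9, 0.0, -6.8]
wrist_force: [-0.6, -0.4, -0.2]
opening: 19.0
grasp_force: 59.0
```

Run:
```python
from h import *
print(env.read_state()["ee_pos"],to([398.5,392.8,29],-6.8))
crop(look("scene"),200,60,520,300,2.5,"s2.png")
```

```text
[410.82810055 393.01799193 128.18213104] (array([-1.22,  0.15,  9.92]), array([0.1, 0. , 0. ]))
```

View pics/s2.png

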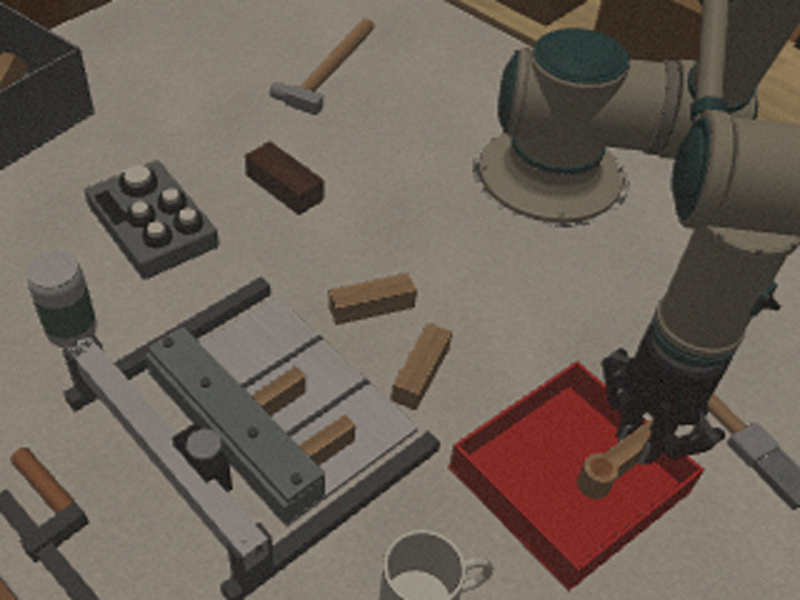

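The spoon is held level over the tub, with its head at crop position (600,475). I'll lower it and let go.

play_rows:
  slide:
    - [-1.2,0.1,0]
    - [-1.2,0.1,3]
    - [-1.2,0.1,6]
    - [-1.2,0.1,8.5]
    - [-1.2,0.1,9.9]
    - [-1.2,0.1,9.9]
    - [-1.2,0.1,9.9]
    - [-1.2,0.1,9.9]
  delta_rot:
    - [0,0,0]
    - [0,0,0]
    - [0,0,0]
    - [0,0,0]
    - [0,0,0]
    - [0,0,0]
    - [0,0,0]
    - [0,0,0]
  hand: [1,1,1,1,1,1,1,0.6]

```text
clock: 5.88
ee_pos: [399.4, 394.6, 30.1]
ee_rot: [-180.0, -0.0, -6.8]
wrist_force: [-0.8, -0.5, 0.5]
opening: 29.7
grasp_force: 0.0
```

play_rows:
  slide:
    - [0,0,0]
    - [0,0,0]
    - [0,0,0]
    - [0,0,-2]
    - [0,0,-5]
    - [0,0,-8]
    - [0,0,-11]
    - [0,0,-11]
  delta_rot:
    - [0,0,0]
    - [0,0,0]
    - [0,0,0]
    - [0,0,0]
    - [0,0,0]
    - [0,0,0]
    - [0,0,0]
    - [0,0,0]
  hand: [0.6,0.6,0.6,0.6,0.6,0.6,0.6,0.6]

```text
clock: 6.55
ee_pos: [402.3, 397.4, 145.8]
ee_rot: [-179.5, -0.5, -6.8]
wrist_force: [1.2, 1.1, -0.4]
opening: 34.1
grasp_force: 0.0
```

Run:
```python
from h import *
print(env.read_state()["ee_pos"],env.read_state()["opening"],to([587,37.6,100],-3.75))
```

```text
[402.34665206 397.42422618 145.82219276] 34.08740326541757 (array([22.53, 33.6 ,  4.49]), array([-0.5, -0.5, -3. ]))
```

play_rows:
  slide:
    - [2.2,3.3,0]
    - [4.4,6.6,0]
    - [6.6,9.9,0]
    - [8.9,13.3,0]
    - [11.2,16.8,0]
    - [13.5,20.2,0]
    - [15.8,23.6,0]
    - [18,27,0]
  delta_rot:
    - [0,0,0]
    - [0,0,0]
    - [0,0,-1]
    - [0,0,-1]
    - [0,0,-2]
    - [0,0,-2]
    - [0,0,-3]
    - [0,0,-3]
  hand: [0.4,0.4,0.4,0.4,0.4,0.4,0.4,0.4]

```text
clock: 7.22
ee_pos: [546.8, 103.6, 139.5]
ee_rot: [-180.0, -0.0, -3.7]
wrist_force: [-0.4, 1.2, -0.1]
opening: 51.3
grasp_force: 0.0
```

play_rows:
  slide:
    - [2.1,3.4,0]
    - [4.2,6.7,2]
    - [4.2,6.7,5]
    - [4.2,6.7,5]
    - [4.2,6.7,5]
    - [4.2,6.7,5]
    - [4.2,6.7,5]
  delta_rot:
    - [0,0,0]
    - [0,0,0]
    - [0,0,0]
    - [0,0,0]
    - [0,0,0]
    - [0,0,0]
    - [0,0,0]
  hand: [0.4,0.4,0.4,0.4,0.4,0.4,0.4]

```text
clock: 7.8
ee_pos: [584.2, 37.0, 90.9]
ee_rot: [-180.0, -0.1, -3.7]
wrist_force: [-0.2, -0.0, 0.6]
opening: 51.3
grasp_force: 0.0
```

Run:
```python
from h import *
s=env.read_state();print(s["ee_pos"],s["ee_rot"],to([587,38,30],-3.75))
```

```text
[584.18918052  36.98479409  90.86192549] [-1.79989338e+02 -1.39891663e-01 -3.67299577e+00] (array([ 0.26, -0.12,  6.09]), array([-0. , -0.1,  0.1]))
```

play_rows:
  slide:
    - [0.2,-0.1,2]
    - [0.2,-0.1,4]
    - [0.2,-0.1,6]
    - [0.2,-0.1,6]
    - [0.2,-0.1,6]
    - [0.2,-0.1,6]
    - [0.2,-0.1,6]
    - [0.2,-0.1,6]
  delta_rot:
    - [0,0,0]
    - [0,0,0]
    - [0,0,0]
    - [0,0,0]
    - [0,0,0]
    - [0,0,0]
    - [0,0,0]
    - [0,0,0]
  hand: [0.4,0.4,0.4,0.4,1,1,1,1]

```text
clock: 8.47
ee_pos: [587.3, 37.0, 31.4]
ee_rot: [-180.0, -0.2, -3.7]
wrist_force: [-0.3, 1.0, 5.9]
opening: 18.7
grasp_force: 59.5
```

play_rows:
  slide:
    - [0,0,0]
    - [0,0,0]
    - [0,0,0]
    - [0,0,0]
  delta_rot:
    - [0,0,0]
    - [0,0,0]
    - [0,0,0]
    - [0,0,0]
  hand: [1,1,1,1]

```text
clock: 8.8
ee_pos: [587.3, 37.0, 31.4]
ee_rot: [-180.0, -0.2, -3.8]
wrist_force: [-0.3, 2.0, 7.2]
opening: 18.6
grasp_force: 59.7
```

play_rows:
  slide:
    - [-1,0,0]
    - [-2.5,0,0]
    - [-4,0,0]
    - [-5.7,0,0]
    - [-7.5,0,0]
    - [-7.5,0,-3]
    - [-7.5,0,-7]
    - [-7.5,0,-10]
  delta_rot:
    - [0,0,0]
    - [0,0,0]
    - [0,0,0]
    - [0,0,0]
    - [0,0,0]
    - [0,0,0]
    - [0,0,0]
    - [0,0,0]
  hand: [1,1,1,1,1,1,1,1]

```text
clock: 9.47
ee_pos: [509.9, 41.7, 131.3]
ee_rot: [180.0, 0.0, -3.8]
wrist_force: [0.2, 0.0, -0.7]
opening: 19.0
grasp_force: 58.6
```

play_rows:
  slide:
    - [-1.5,-3,0]
    - [-3,-6,0]
    - [-4.5,-9.5,0]
    - [-6.2,-13,0]
    - [-7.9,-16.5,0]
    - [-9.6,-20,0]
    - [-11.3,-23.5,0]
    - [-12.5,-26,0]
  delta_rot:
    - [0,0,0]
    - [0,0,0]
    - [0,0,1]
    - [0,0,1]
    - [0,0,2]
    - [0,0,2]
    - [0,0,3]
    - [0,0,3]
  hand: [1,1,1,1,1,1,1,1]

```text
clock: 10.13
ee_pos: [400.9, 311.4, 129.4]
ee_rot: [-180.0, 0.0, -6.7]
wrist_force: [0.4, -0.1, -0.8]
opening: 18.6
grasp_force: 58.7
```

play_rows:
  slide:
    - [-1.5,-3,0]
    - [-1.5,-3,0]
    - [-1.5,-3,0]
    - [-1.5,-3,0]
    - [-1.5,-3,0]
  delta_rot:
    - [0,0,0]
    - [0,0,0]
    - [0,0,0]
    - [0,0,0]
    - [0,0,0]
  hand: [1,1,1,1,1]

```text
clock: 10.55
ee_pos: [391.9, 339.6, 129.2]
ee_rot: [179.9, 0.0, -6.8]
wrist_force: [-0.5, -0.3, -0.7]
opening: 19.1
grasp_force: 58.8
```

Run:
```python
from h import *
print(env.read_state()["ee_pos"],to([392.4,341.2,29],-6.8))
crop(look("scene"),200,60,520,300,2.5,"s3.png")
```

```text
[391.8550871  339.62195627 129.17100935] (array([ 0.04, -0.17, 10.02]), array([ 0.1,  0. , -0. ]))
```

View pics/s3.png

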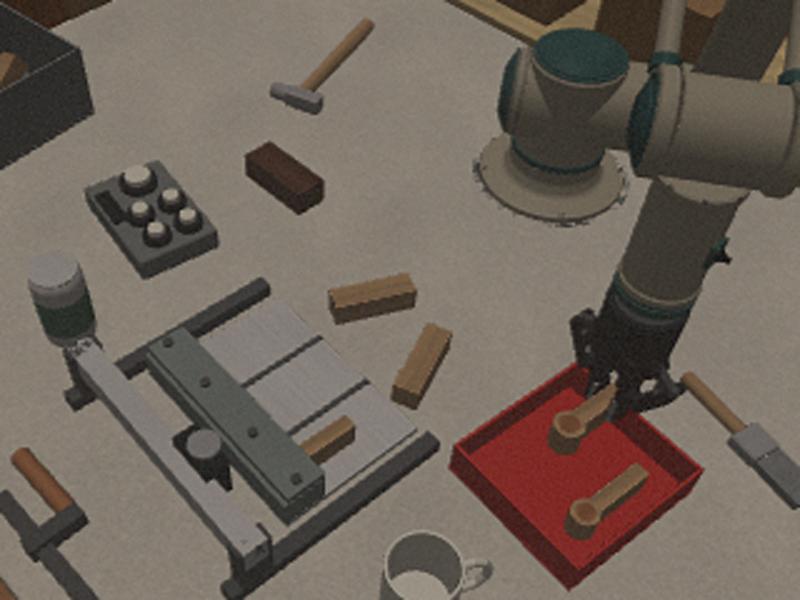

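Spoon one lies in the tub at crop position (605,505). Spoon two is held over the tub's middle.

play_rows:
  slide:
    - [0,-0.1,3]
    - [0,-0.1,6]
    - [0,-0.1,8.5]
    - [0,-0.1,10]
    - [0,-0.1,10]
    - [0,-0.1,10]
    - [0,-0.1,10]
    - [0,-0.1,10]
  delta_rot:
    - [0,0,0]
    - [0,0,0]
    - [0,0,0]
    - [0,0,0]
    - [0,0,0]
    - [0,0,0]
    - [0,0,0]
    - [0,0,0]
  hand: [1,1,1,1,1,1,0.6,0.6]

```text
clock: 11.27
ee_pos: [392.8, 341.7, 30.0]
ee_rot: [-180.0, -0.1, -6.8]
wrist_force: [0.2, 0.2, 0.1]
opening: 34.3
grasp_force: 0.0
```

play_rows:
  slide:
    - [0,0,0]
    - [0,0,0]
    - [0,0,0]
    - [0,0,-2]
    - [0,0,-5]
    - [0,0,-8]
    - [0,0,-11]
    - [0,0,-11]
  delta_rot:
    - [0,0,0]
    - [0,0,0]
    - [0,0,0]
    - [0,0,0]
    - [0,0,0]
    - [0,0,0]
    - [0,0,0]
    - [0,0,0]
  hand: [0.6,0.6,0.6,0.6,0.6,0.6,0.6,0.6]

```text
clock: 11.93
ee_pos: [395.2, 344.2, 145.2]
ee_rot: [-179.6, -0.5, -6.7]
wrist_force: [0.6, 0.8, -0.2]
opening: 34.5
grasp_force: 0.0
```

play_rows:
  slide:
    - [2.8,2.4,0]
    - [5.6,4.7,0]
    - [8.4,7.1,0]
    - [11.2,9.4,0]
    - [14,11.8,0]
    - [16.8,14.2,0]
    - [19.6,16.5,0]
    - [22.3,18.9,0]
  delta_rot:
    - [0,0,0]
    - [0,0,0]
    - [0,0,-1]
    - [0,0,-1]
    - [0,0,-2]
    - [0,0,-2]
    - [0,0,-3]
    - [0,0,-3]
  hand: [0.4,0.4,0.4,0.4,0.4,0.4,0.4,0.4]

```text
clock: 12.6
ee_pos: [592.0, 126.5, 138.8]
ee_rot: [-180.0, 0.0, -3.7]
wrist_force: [0.4, 0.1, 0.0]
opening: 51.4
grasp_force: 0.0
```

play_rows:
  slide:
    - [0,0,2.5]
    - [0,0,5]
    - [0,0,5]
    - [0,0,5]
    - [0,0,5]
  delta_rot:
    - [0,0,0]
    - [0,0,0]
    - [0,0,0]
    - [0,0,0]
    - [0,0,0]
  hand: [0.4,0.4,0.4,0.4,0.4]

```text
clock: 13.02
ee_pos: [591.4, 128.3, 89.9]
ee_rot: [-180.0, -0.0, -3.7]
wrist_force: [1.7, 0.9, 0.1]
opening: 51.3
grasp_force: 0.0
```

Run:
```python
from h import *
s=env.read_state();print(s["ee_pos"],s["ee_rot"],to([592,127.3,30],-3.75))
```

```text
[591.42008551 128.3289676   89.91645581] [-1.79995752e+02 -4.46373104e-02 -3.72868953e+00] (array([0.06, 0.1 , 5.99]), array([-0., -0.,  0.]))
```

play_rows:
  slide:
    - [0,0.1,2]
    - [0,0.1,4]
    - [0,0.1,6]
    - [0,0.1,6]
    - [0,0.1,6]
    - [0,0.1,6]
    - [0,0.1,6]
    - [0,0.1,6]
  delta_rot:
    - [0,0,0]
    - [0,0,0]
    - [0,0,0]
    - [0,0,0]
    - [0,0,0]
    - [0,0,0]
    - [0,0,0]
    - [0,0,0]
  hand: [0.4,0.4,0.4,0.4,1,1,1,1]

```text
clock: 13.68
ee_pos: [592.8, 127.3, 31.5]
ee_rot: [-180.0, -0.2, -3.7]
wrist_force: [-0.0, 0.2, 6.1]
opening: 18.8
grasp_force: 59.3
```

play_rows:
  slide:
    - [0,0,0]
    - [0,0,0]
    - [0,0,0]
    - [0,0,0]
  delta_rot:
    - [0,0,0]
    - [0,0,0]
    - [0,0,0]
    - [0,0,0]
  hand: [1,1,1,1]

```text
clock: 14.02
ee_pos: [592.8, 127.3, 31.6]
ee_rot: [-179.9, -0.3, -3.8]
wrist_force: [0.2, 0.1, 6.5]
opening: 18.9
grasp_force: 59.5
```

play_rows:
  slide:
    - [-1,0,0]
    - [-2.5,0,0]
    - [-4,0,0]
    - [-5.5,0,0]
    - [-6.5,0,0]
    - [-6.5,0,-3]
    - [-6.5,0,-7]
    - [-6.5,0,-10]
  delta_rot:
    - [0,0,0]
    - [0,0,0]
    - [0,0,0]
    - [0,0,0]
    - [0,0,0]
    - [0,0,0]
    - [0,0,0]
    - [0,0,0]
  hand: [1,1,1,1,1,1,1,1]

```text
clock: 14.68
ee_pos: [525.5, 131.2, 131.4]
ee_rot: [180.0, -0.0, -3.7]
wrist_force: [0.5, -0.8, 0.0]
opening: 19.1
grasp_force: 58.6
```

play_rows:
  slide:
    - [-2.2,-2.1,0]
    - [-4.4,-4.2,0]
    - [-6.6,-6.3,0]
    - [-8.8,-8.4,0]
    - [-11,-10.5,0]
    - [-13,-12.6,0]
    - [-15.1,-14.7,0]
    - [-15.1,-14.7,0]
  delta_rot:
    - [0,0,0]
    - [0,0,0]
    - [0,0,1]
    - [0,0,1]
    - [0,0,2]
    - [0,0,2]
    - [0,0,3]
    - [0,0,3]
  hand: [1,1,1,1,1,1,1,1]

```text
clock: 15.35
ee_pos: [380.7, 290.2, 129.4]
ee_rot: [-179.9, 0.2, -6.6]
wrist_force: [-1.0, -0.3, 0.4]
opening: 19.1
grasp_force: 58.8
```

play_rows:
  slide:
    - [0,0,0]
    - [0,0,0]
    - [0,0,0]
    - [0,0,0]
  delta_rot:
    - [0,0,0]
    - [0,0,0]
    - [0,0,0]
    - [0,0,0]
  hand: [1,1,1,1]

```text
clock: 15.68
ee_pos: [385.9, 287.1, 129.3]
ee_rot: [180.0, -0.0, -6.8]
wrist_force: [-0.4, 0.5, -0.0]
opening: 18.8
grasp_force: 58.8
```

Run:
```python
from h import *
print(env.read_state()["ee_pos"],to([386.2,289.6,29],-6.8))
```

```text
[385.90953727 287.06209652 129.27351805] (array([-0.  , -0.26, 10.03]), array([ 0., -0., -0.]))
```

play_rows:
  slide:
    - [0,-0.2,3]
    - [0,-0.2,6]
    - [0,-0.2,8.5]
    - [0,-0.2,10]
    - [0,-0.2,10]
    - [0,-0.2,10]
    - [0,-0.2,10]
    - [0,-0.2,10]
  delta_rot:
    - [0,0,0]
    - [0,0,0]
    - [0,0,0]
    - [0,0,0]
    - [0,0,0]
    - [0,0,0]
    - [0,0,0]
    - [0,0,0]
  hand: [1,1,1,1,1,1,0.6,0.6]

```text
clock: 16.35
ee_pos: [386.3, 289.7, 29.8]
ee_rot: [-180.0, -0.1, -6.8]
wrist_force: [0.7, 0.9, 0.5]
opening: 34.0
grasp_force: 0.0
```

play_rows:
  slide:
    - [0,0,0]
    - [0,0,0]
    - [0,0,0]
    - [0,0,-2]
    - [0,0,-5]
    - [0,0,-8]
    - [0,0,-11]
    - [0,0,-11]
  delta_rot:
    - [0,0,0]
    - [0,0,0]
    - [0,0,0]
    - [0,0,0]
    - [0,0,0]
    - [0,0,0]
    - [0,0,0]
    - [0,0,0]
  hand: [0.6,0.6,0.6,0.6,0.6,0.6,0.6,0.6]

```text
clock: 17.02
ee_pos: [388.9, 291.8, 144.9]
ee_rot: [-179.6, -0.6, -6.7]
wrist_force: [0.9, 0.9, 0.6]
opening: 33.8
grasp_force: 0.0
```

Run:
```python
from h import *
crop(look("top"),190,115,385,285,3.5,"c3.png")
```

```text
(no output)
```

View pics/c3.png

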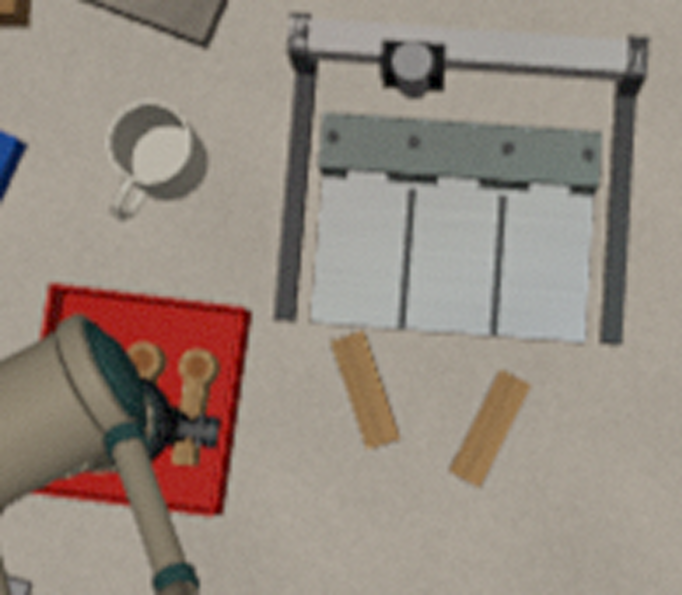

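All three spoons lie in the tub. Both billets are where they were, in crop c3 at (365,388) and (490,430). Next is the left billet, for the left pocket.

play_rows:
  slide:
    - [0.5,2.5,0]
    - [1,5,0]
    - [1.5,7.5,0]
    - [2,10,0]
    - [2.6,12.5,0]
    - [3.2,15,0]
    - [3.7,17.5,0]
    - [3.7,17.5,2]
  delta_rot:
    - [0,0,-4]
    - [0,0,-8]
    - [0,0,-12]
    - [0,0,-16]
    - [0,0,-20]
    - [0,0,-24]
    - [0,0,-26.6]
    - [0,0,-26.6]
  hand: [0,0,0,0,0,0,0,0]

```text
clock: 17.73
ee_pos: [403.7, 108.5, 120.6]
ee_rot: [179.8, -0.3, 19.8]
wrist_force: [1.5, 0.9, 0.3]
opening: 85.4
grasp_force: 0.0
```

play_rows:
  slide:
    - [0,0,2]
    - [0,0,4]
    - [0,0,5]
    - [0,0,5]
    - [0,0,5]
    - [0,0,5]
  delta_rot:
    - [0,0,0]
    - [0,0,0]
    - [0,0,0]
    - [0,0,0]
    - [0,0,0]
    - [0,0,0]
  hand: [0,0,0,0,0,0]

```text
clock: 18.23
ee_pos: [401.7, 111.7, 69.4]
ee_rot: [180.0, 0.0, 19.9]
wrist_force: [-0.1, -0.8, 0.3]
opening: 85.4
grasp_force: 0.0
```

Run:
```python
from h import *
s=env.read_state();print(s["ee_pos"],s["ee_rot"],to([402.5,111.9,21],19.8))
```

```text
[401.6742781  111.71439885  69.35165254] [1.79992803e+02 8.92118162e-04 1.98538439e+01] (array([0.08, 0.01, 4.84]), array([0. , 0. , 0.1]))
```

play_rows:
  slide:
    - [0.1,0,2]
    - [0.1,0,4]
    - [0.1,0,4.8]
    - [0.1,0,4.8]
    - [0.1,0,4.8]
    - [0.1,0,4.8]
    - [0.1,0,4.8]
    - [0.1,0,4.8]
  delta_rot:
    - [0,0,0]
    - [0,0,0]
    - [0,0,0]
    - [0,0,0]
    - [0,0,0]
    - [0,0,0]
    - [0,0,0]
    - [0,0,0]
  hand: [0,0,0,0,1,1,1,1]

```text
clock: 18.9
ee_pos: [403.2, 112.1, 22.1]
ee_rot: [180.0, -0.1, 19.8]
wrist_force: [-0.7, 0.6, 1.7]
opening: 38.7
grasp_force: 1.6
```

play_rows:
  slide:
    - [0,0,0]
    - [0,0,0]
    - [0,0,0]
    - [0,0,0]
    - [0,0,0]
  delta_rot:
    - [0,0,0]
    - [0,0,0]
    - [0,0,0]
    - [0,0,0]
    - [0,0,0]
  hand: [1,1,1,1,1]

```text
clock: 19.32
ee_pos: [403.3, 112.1, 22.3]
ee_rot: [180.0, -0.1, 19.8]
wrist_force: [0.0, 0.9, 6.0]
opening: 32.9
grasp_force: 60.0
```

play_rows:
  slide:
    - [0,0,-2]
    - [0,0,-4]
    - [0,0,-6]
    - [0,0,-6]
    - [0,0,-6]
    - [0,0,-6]
    - [0,0,-6]
    - [0,0,-6]
  delta_rot:
    - [0,0,0]
    - [0,0,0]
    - [0,0,6]
    - [0,0,12]
    - [0,0,18]
    - [0,0,23.5]
    - [0,0,23.5]
    - [0,0,23.5]
  hand: [1,1,1,1,1,1,1,1]

```text
clock: 19.98
ee_pos: [402.4, 112.0, 81.5]
ee_rot: [180.0, -0.0, -3.5]
wrist_force: [-1.0, 0.2, 0.0]
opening: 32.7
grasp_force: 59.9
```

Run:
```python
from h import *
s=env.read_state();print(s["ee_pos"],s["ee_rot"],to([619.9-128,125+8.4,33],-3.75))
```

```text
[402.44514854 111.96971836  81.4785748 ] [ 1.79996902e+02 -1.97967604e-02 -3.51522846e+00] (array([ 8.8 , -2.69,  4.85]), array([ 0. , -0. ,  0.2]))
```

play_rows:
  slide:
    - [2.5,-0.7,0]
    - [5,-1.4,0]
    - [7.5,-2.1,1]
    - [9,-2.7,3]
    - [9,-2.7,4.5]
    - [9,-2.7,4.7]
    - [9,-2.7,4.7]
    - [9,-2.7,4.7]
  delta_rot:
    - [0,0,0.2]
    - [0,0,0.2]
    - [0,0,0.2]
    - [0,0,0.2]
    - [0,0,0.2]
    - [0,0,0.2]
    - [0,0,0.2]
    - [0,0,0.2]
  hand: [1,1,1,1,1,1,1,1]

```text
clock: 20.65
ee_pos: [493.1, 133.0, 34.4]
ee_rot: [180.0, 0.1, -3.8]
wrist_force: [0.4, 0.2, -1.3]
opening: 32.7
grasp_force: 59.9
```

Run:
```python
from h import *
s=env.read_state();print(s["ee_pos"],s["ee_rot"],s["opening"],to([495.2,133.6,34],-3.75))
a=look("top");b=look("scene")
A=cv2.resize(a["image"][140:240,260:380],None,fx=4,fy=4,interpolation=3);B=cv2.resize(b["image"][160:260,250:400],None,fx=4,fy=4,interpolation=3)[:,:320]
B=cv2.resize(b["image"][160:260,280:360],None,fx=4,fy=4,interpolation=3)
cv2.imwrite("pics/m1.png",np.hstack([A,B])[:,:,::-1])
```

```text
[493.10510824 133.037633    34.39453703] [ 1.79975289e+02  9.31351098e-02 -3.80561424e+00] 32.74642072629335 (array([ 0.21, -0.07,  0.04]), array([ 0. ,  0.1, -0.1]))
```

View pics/m1.png

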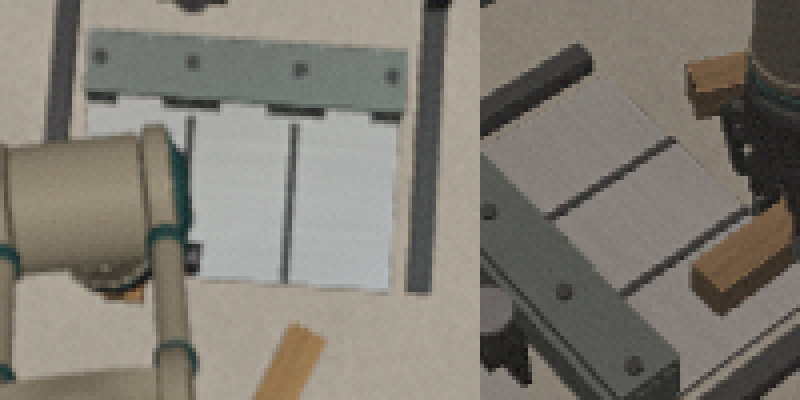

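The held billet is aligned with the left pocket and level above the bed, its front at (715,285) in the right panel. I'll slide it in.

play_rows:
  slide:
    - [1.2,-0.1,0]
    - [2.4,-0.1,0]
    - [3.6,-0.1,0]
    - [4.8,-0.1,0]
    - [5.8,-0.1,0]
    - [6.6,-0.1,0]
    - [7.4,-0.1,0]
    - [8.2,-0.1,0]
  delta_rot:
    - [0,0,0]
    - [0,0,0]
    - [0,0,0]
    - [0,0,0]
    - [0,0,0]
    - [0,0,0]
    - [0,0,0]
    - [0,0,0]
  hand: [1,1,1,1,1,1,1,1]

```text
clock: 21.42
ee_pos: [576.2, 128.6, 34.5]
ee_rot: [180.0, 0.0, -3.9]
wrist_force: [-0.0, -0.1, -1.7]
opening: 32.7
grasp_force: 59.9
```

play_rows:
  slide:
    - [0.3,0,0]
    - [0.6,0,0]
    - [0.8,0,0]
    - [0.8,0,0]
  delta_rot:
    - [0,0,0]
    - [0,0,0]
    - [0,0,0]
    - [0,0,0]
  hand: [1,1,1,1]

```text
clock: 21.75
ee_pos: [584.0, 128.1, 34.2]
ee_rot: [180.0, 0.0, -3.9]
wrist_force: [0.3, 0.3, -0.5]
opening: 33.0
grasp_force: 59.9
```

play_rows:
  slide:
    - [0.3,0,0.1]
    - [0.5,0,0.1]
    - [0.7,0,0.1]
    - [0.7,0,0.1]
  delta_rot:
    - [0,0,0]
    - [0,0,0]
    - [0,0,0]
    - [0,0,0]
  hand: [1,1,1,1]

```text
clock: 22.08
ee_pos: [591.4, 127.6, 33.3]
ee_rot: [180.0, -0.0, -3.9]
wrist_force: [0.6, -0.7, -0.4]
opening: 32.7
grasp_force: 59.9
```

play_rows:
  slide:
    - [0.2,0,0]
    - [0.3,0,0]
    - [0.4,0,0]
    - [0.4,0,0]
  delta_rot:
    - [0,0,0]
    - [0,0,0]
    - [0,0,0]
    - [0,0,0]
  hand: [1,1,1,1]

```text
clock: 22.42
ee_pos: [594.0, 127.4, 33.1]
ee_rot: [180.0, 0.1, -3.9]
wrist_force: [-2.8, 0.2, 0.7]
opening: 33.0
grasp_force: 60.0
```

play_rows:
  slide:
    - [0.1,0,0]
    - [0.2,0,0]
    - [0.2,0,0]
  delta_rot:
    - [0,0,0]
    - [0,0,0]
    - [0,0,0]
  hand: [1,1,1]

```text
clock: 22.67
ee_pos: [594.0, 127.5, 32.9]
ee_rot: [180.0, 0.3, -3.9]
wrist_force: [-6.5, 0.6, 3.3]
opening: 32.6
grasp_force: 60.3
```

play_rows:
  slide:
    - [0,0,0]
    - [0,0,0]
    - [0,0,0]
    - [0,0,0]
    - [-0.2,0,-2]
    - [-0.2,0,-5]
    - [-0.2,0,-8]
    - [-0.2,0,-10]
  delta_rot:
    - [0,0,0]
    - [0,0,0]
    - [0,0,0]
    - [0,0,0]
    - [0,0,0]
    - [0,0,0]
    - [0,0,0]
    - [0,0,0]
  hand: [0.35,0.35,0.35,0.35,0.35,0.35,0.35,0.35]

```text
clock: 23.33
ee_pos: [596.5, 127.4, 136.1]
ee_rot: [-180.0, -0.2, -3.9]
wrist_force: [-0.2, -0.3, -0.7]
opening: 55.4
grasp_force: 0.0
```

play_rows:
  slide:
    - [-3,1.7,0]
    - [-6,3.4,0]
    - [-9,5.2,0]
    - [-12,7,0]
    - [-15,8.7,0]
    - [-18,10.5,0]
    - [-21.9,12.7,0]
    - [-21.9,12.7,0]
  delta_rot:
    - [0,0,3.5]
    - [0,0,7]
    - [0,0,10]
    - [0,0,13.5]
    - [0,0,17]
    - [0,0,20]
    - [0,0,22.7]
    - [0,0,22.7]
  hand: [0,0,0,0,0,0,0,0]

```text
clock: 24.0
ee_pos: [359.8, 14.5, 132.3]
ee_rot: [179.8, 0.4, -26.7]
wrist_force: [-1.3, 0.9, -0.0]
opening: 85.4
grasp_force: 0.0
```

play_rows:
  slide:
    - [0,0,0]
    - [0,0,0]
    - [0,0,0]
  delta_rot:
    - [0,0,0]
    - [0,0,0]
    - [0,0,0]
  hand: [0,0,0]

```text
clock: 24.25
ee_pos: [369.9, 15.4, 133.9]
ee_rot: [-179.9, -0.2, -26.5]
wrist_force: [0.8, 0.5, -0.8]
opening: 85.6
grasp_force: 0.0
```

Run:
```python
from h import *
s=env.read_state();print(s["ee_pos"],s["ee_rot"],to([367.3,15.2,22],-26.6))
a=look("top");b=look("scene")
A=cv2.resize(a["image"][140:265,270:370],None,fx=4,fy=4,interpolation=3);B=cv2.resize(b["image"][150:275,270:370],None,fx=4,fy=4,interpolation=3)
cv2.imwrite("pics/m2.png",np.hstack([A,B])[:,:,::-1])
for p in((378.1,103.1),(479.6,139.6)):pass
for p in((475.3,155.5),(351.4,42.3),(338.5,11.7),(435.4,-34.8),(447,-9.8)): print(((proj(b,[*p,34])-[270,150])*4+[400,0]).round())
```

```text
[369.93646463  15.38239816 133.8546368 ] [-1.79940173e+02 -1.57003252e-01 -2.65408563e+01] (array([-0.26,  0.15, 11.18]), array([-0.1, -0.2,  0.1]))
[783. 273.]
[783. 106.]
[766.  78.]
[643. 107.]
[654. 131.]
```

View pics/m2.png

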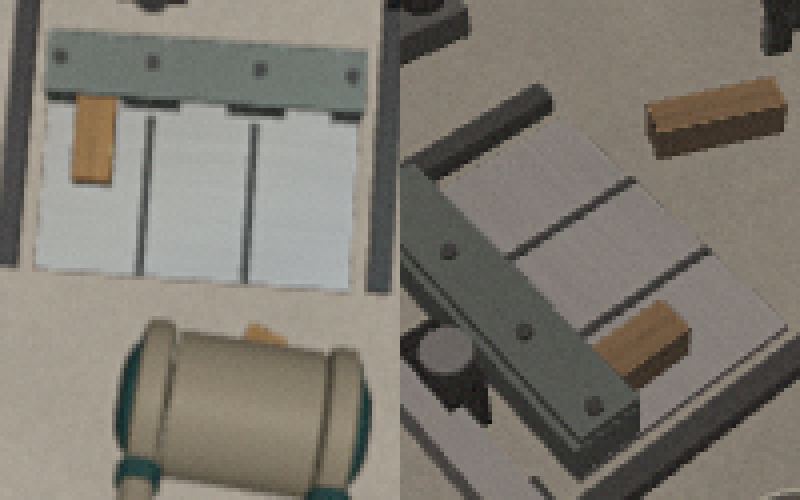

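The first billet is seated under the roof in the left pocket, in the left panel at (93,140). The second billet is unmoved and its predicted corners match, so I'll grasp it.

play_rows:
  slide:
    - [-0.2,0,3]
    - [-0.2,0,6]
    - [-0.2,0,9]
    - [-0.2,0,11.1]
    - [-0.2,0,11.1]
    - [-0.2,0,11.1]
    - [-0.2,0,11.1]
    - [-0.2,0,11.1]
  delta_rot:
    - [0,0,0]
    - [0,0,0]
    - [0,0,0]
    - [0,0,0]
    - [0,0,0]
    - [0,0,0]
    - [0,0,0]
    - [0,0,0]
  hand: [0,0,0,0,0,1,1,1]

```text
clock: 25.02
ee_pos: [367.7, 16.2, 23.4]
ee_rot: [-179.9, -0.2, -26.5]
wrist_force: [0.9, 0.9, -0.2]
opening: 51.7
grasp_force: 0.0
```

play_rows:
  slide:
    - [0,0,0]
    - [0,0,0]
    - [0,0,0]
    - [0,0,0]
    - [0,0,0]
  delta_rot:
    - [0,0,0]
    - [0,0,0]
    - [0,0,0]
    - [0,0,0]
    - [0,0,0]
  hand: [1,1,1,1,1]

```text
clock: 25.43
ee_pos: [367.3, 16.1, 23.7]
ee_rot: [-179.9, -0.2, -26.6]
wrist_force: [-0.3, 0.4, 6.4]
opening: 32.6
grasp_force: 59.6
```

play_rows:
  slide:
    - [0,0,-2]
    - [0,0,-4]
    - [0,0,-6]
    - [0,0,-6]
    - [0,0,-6]
    - [0,0,-6]
    - [0,0,-6]
    - [0,0,-6]
  delta_rot:
    - [0,0,0]
    - [0,0,0]
    - [0,0,-6]
    - [0,0,-12]
    - [0,0,-18]
    - [0,0,-22.8]
    - [0,0,-22.8]
    - [0,0,-22.8]
  hand: [1,1,1,1,1,1,1,1]

```text
clock: 26.1
ee_pos: [366.2, 16.3, 82.8]
ee_rot: [180.0, -0.1, -3.9]
wrist_force: [-0.1, 0.3, -1.1]
opening: 32.8
grasp_force: 60.1
```

Run:
```python
from h import *
s=env.read_state();print(s["ee_pos"],s["ee_rot"],to([614-125,35.6+8.2,34],-3.75))
```

```text
[366.15546306  16.28071716  82.84590567] [ 1.79988996e+02 -7.49097007e-02 -3.88740093e+00] (array([12.06, -3.58,  4.9 ]), array([ 0. , -0.1, -0.1]))
```

play_rows:
  slide:
    - [3,-0.9,0]
    - [6,-1.8,0]
    - [9,-2.7,0]
    - [12.1,-3.6,1]
    - [12.1,-3.6,3]
    - [12.1,-3.6,4.7]
    - [12.1,-3.6,4.7]
    - [12.1,-3.6,4.7]
  delta_rot:
    - [0,0,0]
    - [0,0,0]
    - [0,0,0]
    - [0,0,-0.1]
    - [0,0,-0.1]
    - [0,0,-0.1]
    - [0,0,-0.1]
    - [0,0,-0.1]
  hand: [1,1,1,1,1,1,1,1]

```text
clock: 26.77
ee_pos: [488.7, 44.3, 34.6]
ee_rot: [180.0, 0.1, -3.7]
wrist_force: [-0.9, -0.8, -1.2]
opening: 32.8
grasp_force: 61.4
```

Run:
```python
from h import *
s=env.read_state();print(s["ee_pos"],s["ee_rot"],s["opening"],to([614-125,35.6+8.2,35.5],-3.75))
a=look("top");b=look("scene")
A=cv2.resize(a["image"][140:240,270:370],None,fx=4,fy=4,interpolation=3);B=cv2.resize(b["image"][160:260,270:370],None,fx=4,fy=4,interpolation=3)
cv2.imwrite("pics/m3.png",np.hstack([A,B])[:,:,::-1])
```

```text
[488.6700738   44.34504664  34.63743193] [ 1.79991882e+02  1.15339654e-01 -3.73575129e+00] 32.81503399166951 (array([ 0.04,  0.05, -0.09]), array([0. , 0.1, 0. ]))
```

View pics/m3.png

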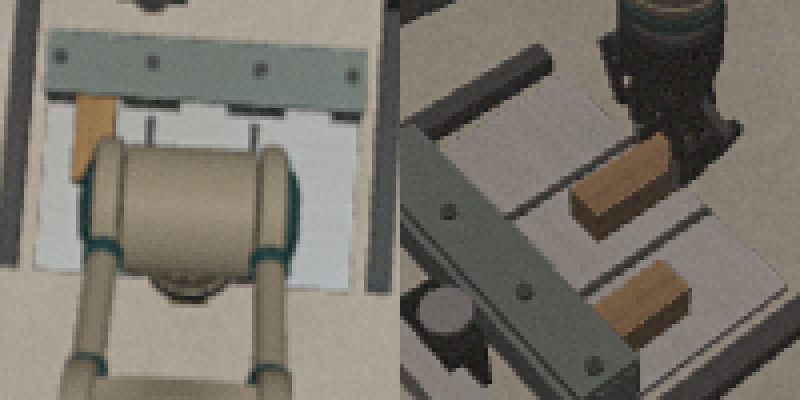

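The second billet is level and lined up with the middle pocket, its front at (590,210) in the right panel. I'll slide it in.

play_rows:
  slide:
    - [1.2,0,-0.1]
    - [2.4,0,-0.1]
    - [3.6,0,-0.1]
    - [4.8,0,-0.1]
    - [5.8,0,-0.1]
    - [6.6,0,-0.1]
    - [7.4,0,-0.1]
    - [8.2,0,-0.1]
  delta_rot:
    - [0,0,0]
    - [0,0,0]
    - [0,0,0]
    - [0,0,0]
    - [0,0,0]
    - [0,0,0]
    - [0,0,0]
    - [0,0,0]
  hand: [1,1,1,1,1,1,1,1]

```text
clock: 27.53
ee_pos: [549.1, 40.0, 33.4]
ee_rot: [179.9, 2.6, -3.7]
wrist_force: [-8.3, -1.2, -6.5]
opening: 32.7
grasp_force: 61.9
```

play_rows:
  slide:
    - [0.3,0,0]
    - [0.6,0,0]
    - [0.9,0,0]
    - [1.2,0,0]
    - [1.2,0,0]
  delta_rot:
    - [0,0,0]
    - [0,0,0]
    - [0,0,0]
    - [0,0,0]
    - [0,0,0]
  hand: [1,1,1,1,1]

```text
clock: 27.95
ee_pos: [577.2, 38.6, 33.8]
ee_rot: [180.0, 0.7, -3.7]
wrist_force: [-5.4, -0.3, -10.3]
opening: 32.6
grasp_force: 60.8
```

play_rows:
  slide:
    - [0.2,0,0.1]
    - [0.4,0,0.1]
    - [0.4,0,0.1]
  delta_rot:
    - [0,0,0]
    - [0,0,0]
    - [0,0,0]
  hand: [1,1,1]

```text
clock: 28.2
ee_pos: [582.1, 38.3, 33.5]
ee_rot: [180.0, 0.6, -3.7]
wrist_force: [-4.9, 0.8, -6.7]
opening: 32.9
grasp_force: 61.2
```

play_rows:
  slide:
    - [0,0,0]
    - [0,0,0]
    - [0,0,0]
    - [0,0,0]
    - [0,0,-2]
    - [0,0,-5]
    - [0,0,-8]
    - [0,0,-8]
  delta_rot:
    - [0,0,0]
    - [0,0,0]
    - [0,0,0]
    - [0,0,0]
    - [0,0,0]
    - [0,0,0]
    - [0,0,0]
    - [0,0,0]
  hand: [0.35,0.35,0.35,0.35,0.35,0.35,0.35,0.35]

```text
clock: 28.87
ee_pos: [591.9, 37.8, 122.0]
ee_rot: [-180.0, -0.8, -3.7]
wrist_force: [0.3, 0.3, 0.4]
opening: 55.2
grasp_force: 0.0
```

play_rows:
  slide:
    - [-2,0,0]
    - [-5,0,0]
    - [-8,0,0]
    - [-11,0,0]
    - [-14,0,0]
    - [-16,0,0]
    - [-16,0,0]
    - [-16,0,0]
  delta_rot:
    - [0,0,0]
    - [0,0,0]
    - [0,0,0]
    - [0,0,0]
    - [0,0,0]
    - [0,0,0]
    - [0,0,0]
    - [0,0,0]
  hand: [1,1,1,1,1,1,1,1]

```text
clock: 29.53
ee_pos: [427.3, 48.3, 116.0]
ee_rot: [180.0, -0.2, -3.7]
wrist_force: [0.6, 0.8, -0.4]
opening: 0.1
grasp_force: 0.0
```

Run:
```python
from h import *
s=env.read_state();print(s["ee_pos"],s["ee_rot"],s["opening"])
a=look("top");b=look("scene")
A=cv2.resize(a["image"][140:240,270:370],None,fx=4,fy=4,interpolation=3);B=cv2.resize(b["image"][160:260,270:370],None,fx=4,fy=4,interpolation=3)
cv2.imwrite("pics/m4.png",np.hstack([A,B])[:,:,::-1])
for x in(-55,-65,-75):
  for p in((614,35.2),(619.9,125)):
    q=[p[0]+x*.9979,p[1]-x*.0654,44]; print(x,((proj(a,q)-[270,140])*4).round(),((proj(b,q)-[270,160])*4+[400,0]).round())
```

```text
[427.27136272  48.30276623 115.96224718] [ 1.79996118e+02 -1.52547087e-01 -3.65407775e+00] 0.07277984959055385
-55 [197. 187.] [592. 196.]
-55 [ 90. 179.] [671. 273.]
-65 [196. 198.] [602. 189.]
-65 [ 89. 191.] [682. 265.]
-75 [195. 210.] [613. 182.]
-75 [ 88. 203.] [692. 258.]
```

View pics/m4.png

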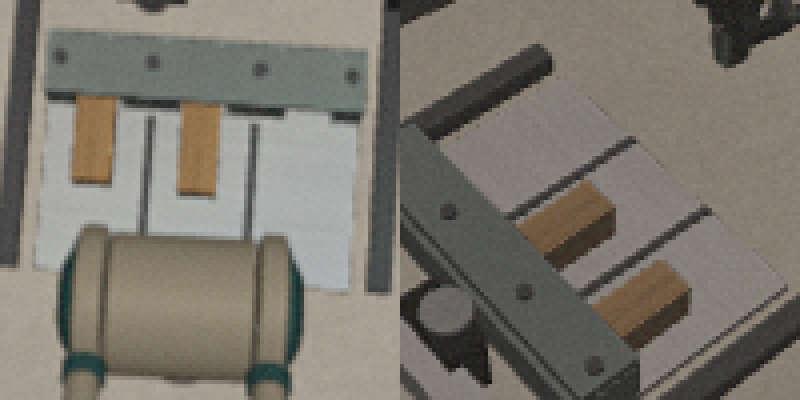

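Both billets lie flat under the roof. The middle one's near end, at (197,191) in the left panel, is about 4–5 mm short of home, so I'll push it with closed fingers.

Run:
```python
from h import *
print(to([505,42.7,30],-3.75))
```

```text
(array([7.56, 0.05, 8.63]), array([ 0. , -0.2,  0.1]))
```

play_rows:
  slide:
    - [3,0,0]
    - [6,0,2]
    - [7.5,0,5]
    - [7.5,0,8]
    - [7.5,0,8.6]
    - [7.5,0,8.6]
    - [7.5,0,8.6]
    - [7.5,0,8.6]
  delta_rot:
    - [0,0,0]
    - [0,0,0]
    - [0,0,0]
    - [0,0,0]
    - [0,0,0]
    - [0,0,0]
    - [0,0,0]
    - [0,0,0]
  hand: [1,1,1,1,1,1,1,1]

```text
clock: 30.3
ee_pos: [503.2, 43.4, 30.6]
ee_rot: [180.0, -0.1, -3.7]
wrist_force: [0.5, 0.5, 0.0]
opening: 0.2
grasp_force: 0.0
```

play_rows:
  slide:
    - [0.6,0,0]
    - [1.2,0,0]
    - [1.8,0,0]
    - [2.4,0,0]
    - [3,0,0]
    - [3.4,0,0]
    - [3.7,0,0]
    - [3.7,0,0]
  delta_rot:
    - [0,0,0]
    - [0,0,0]
    - [0,0,0]
    - [0,0,0]
    - [0,0,0]
    - [0,0,0]
    - [0,0,0]
    - [0,0,0]
  hand: [1,1,1,1,1,1,1,1]

```text
clock: 30.97
ee_pos: [540.0, 41.0, 29.2]
ee_rot: [180.0, -0.0, -3.7]
wrist_force: [0.4, -0.3, 0.0]
opening: 0.3
grasp_force: 0.0
```

play_rows:
  slide:
    - [0.2,0,0]
    - [0.4,0,0]
    - [0.6,0,0]
    - [0.6,0,0]
  delta_rot:
    - [0,0,0]
    - [0,0,0]
    - [0,0,0]
    - [0,0,0]
  hand: [1,1,1,1]

```text
clock: 31.3
ee_pos: [545.3, 40.7, 29.2]
ee_rot: [180.0, -0.0, -3.7]
wrist_force: [-0.8, 0.9, -0.0]
opening: -0.1
grasp_force: 0.0
```

play_rows:
  slide:
    - [0.2,0,0]
    - [0.4,0,0]
    - [0.4,0,0]
    - [0.4,0,0]
  delta_rot:
    - [0,0,0]
    - [0,0,0]
    - [0,0,0]
    - [0,0,0]
  hand: [1,1,1,1]

```text
clock: 31.63
ee_pos: [545.8, 40.7, 29.0]
ee_rot: [180.0, 0.4, -3.7]
wrist_force: [-5.5, 0.6, 5.0]
opening: 0.0
grasp_force: 3.0
```

play_rows:
  slide:
    - [0.2,0,0]
    - [0.4,0,0]
    - [0.6,0,0]
    - [0.6,0,0]
  delta_rot:
    - [0,0,0]
    - [0,0,0]
    - [0,0,0]
    - [0,0,0]
  hand: [1,1,1,1]

```text
clock: 31.97
ee_pos: [545.8, 40.7, 28.6]
ee_rot: [180.0, 1.1, -3.6]
wrist_force: [-16.4, 1.4, 12.7]
opening: -0.2
grasp_force: 8.1
```

play_rows:
  slide:
    - [-2,0,0]
    - [-5,0,0]
    - [-5,-3,0]
    - [-5,-6,0]
    - [-5,-9,0]
    - [-5,-9,0]
    - [-5,-9,0]
    - [-5,-9,0]
  delta_rot:
    - [0,0,0]
    - [0,0,0]
    - [0,0,0]
    - [0,0,0]
    - [0,0,0]
    - [0,0,0]
    - [0,0,0]
    - [0,0,0]
  hand: [1,1,1,1,1,1,1,1]

```text
clock: 32.63
ee_pos: [510.9, 132.9, 29.3]
ee_rot: [180.0, -0.0, -3.6]
wrist_force: [-1.1, -0.7, -0.0]
opening: 0.0
grasp_force: 0.0
```

play_rows:
  slide:
    - [0.8,0,0]
    - [1.6,0,0]
    - [2.4,0,0]
    - [3,0,0]
    - [3.4,0,0]
    - [3.7,0,0]
    - [3.9,0,0]
    - [3.9,0,0]
  delta_rot:
    - [0,0,0]
    - [0,0,0]
    - [0,0,0]
    - [0,0,0]
    - [0,0,0]
    - [0,0,0]
    - [0,0,0]
    - [0,0,0]
  hand: [1,1,1,1,1,1,1,1]

```text
clock: 33.3
ee_pos: [550.2, 130.5, 29.2]
ee_rot: [180.0, -0.0, -3.7]
wrist_force: [-0.1, 0.0, 0.7]
opening: 0.1
grasp_force: 0.0
```

play_rows:
  slide:
    - [0.2,0,0]
    - [0.4,0,0]
    - [0.6,0,0]
    - [0.6,0,0]
  delta_rot:
    - [0,0,0]
    - [0,0,0]
    - [0,0,0]
    - [0,0,0]
  hand: [1,1,1,1]

```text
clock: 33.63
ee_pos: [551.7, 130.4, 29.0]
ee_rot: [180.0, 0.5, -3.7]
wrist_force: [-7.8, 1.5, 5.6]
opening: 0.1
grasp_force: 3.5
```

The left billet stops at x = 551.7. That is where home lies relative to the middle one at 545.8 (5.9 mm of pocket offset), so both are home. Next is the keypad.

play_rows:
  slide:
    - [-2,0,0]
    - [-5,0,0]
    - [-6,0,-3]
    - [-6,0,-7]
    - [-6,0,-10]
    - [-6,2,-12]
    - [-6,5,-12]
    - [-6,8,-12]
  delta_rot:
    - [0,0,0]
    - [0,0,0]
    - [0,0,0]
    - [0,0,0]
    - [0,0,0]
    - [0,0,0]
    - [0,0,0]
    - [0,0,0]
  hand: [1,1,1,1,1,1,1,1]

```text
clock: 34.3
ee_pos: [492.0, 54.0, 151.4]
ee_rot: [180.0, -0.3, -3.5]
wrist_force: [-0.1, -0.5, -0.6]
opening: -0.1
grasp_force: 0.0
```

play_rows:
  slide:
    - [0,3.5,0]
    - [0,7,0]
    - [0,10.5,0]
    - [0,14,0]
    - [0,17.5,0]
    - [0,21,0]
    - [0,24.5,0]
    - [0,28,0]
  delta_rot:
    - [0,0,1]
    - [0,0,2]
    - [0,0,3]
    - [0,0,4]
    - [0,0,5]
    - [0,0,6]
    - [0,0,7]
    - [0,0,7.2]
  hand: [1,1,1,1,1,1,1,1]

```text
clock: 34.97
ee_pos: [472.6, -226.9, 149.5]
ee_rot: [180.0, -0.0, -10.9]
wrist_force: [0.1, -0.1, 0.1]
opening: -0.0
grasp_force: 0.0
```

play_rows:
  slide:
    - [0,0,0]
    - [0,0,0]
    - [0,0,0]
    - [0,0,0]
  delta_rot:
    - [0,0,0]
    - [0,0,0]
    - [0,0,0]
    - [0,0,0]
  hand: [1,1,1,1]

```text
clock: 35.3
ee_pos: [472.7, -224.0, 149.2]
ee_rot: [-180.0, 0.0, -10.8]
wrist_force: [0.1, 0.2, 0.1]
opening: -0.1
grasp_force: 0.0
```

Run:
```python
from h import *
M=np.array([[491.4,-250.8],[482.6,-300.3],[537.2,-259.9],[529.4,-309.6],[490.9,-366.1]])
K=np.array([[-30,60],[-30,12],[18,60],[18,12],[-10,-52.]])
mk,mm=K.mean(0),M.mean(0);r,_=R.align_vectors(np.c_[M-mm,np.zeros(5)],np.c_[K-mk,np.zeros(5)])
yaw=r.as_euler("xyz",degrees=True)[2];A=r.as_matrix()[:2,:2];P=(K-mk)@A.T+mm
print(yaw,P.round(1),(P-M).round(1),mm-A@mk)
s=env.read_state();print(s["ee_pos"],to([*P[0],100],yaw))
a=look("top")
cv2.imwrite("pics/k.png",cv2.resize(a["image"][165:240,385:465],None,fx=7,fy=7,interpolation=3)[:,:,::-1])
print([((proj(a,[*p,57])-[385,165])*7).round() for p in P])
```

```text
-10.159103908586957 [[ 490.8 -252.3]
 [ 482.3 -299.5]
 [ 538.  -260.8]
 [ 529.6 -308. ]
 [ 490.7 -366.1]] [[-0.6 -1.5]
 [-0.3  0.8]
 [ 0.8 -0.9]
 [ 0.2  1.6]
 [-0.2  0. ]] [ 509.74795537 -316.65091929]
[ 472.70481697 -223.95953281  149.2125613 ] (array([2.31, 2.45, 4.92]), array([-0. ,  0. , -0.6]))
[array([159., 295.]), array([260., 313.]), array([175., 195.]), array([276., 213.]), array([402., 296.])]
```

View pics/k.png

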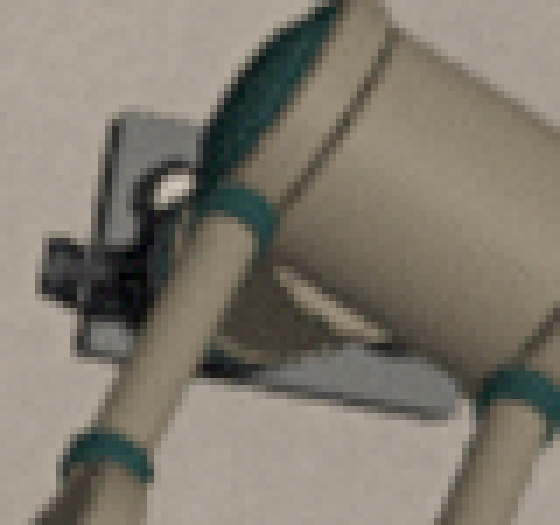

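The fitted key positions agree with the far-left key, seen at (173,190). Now the first key, near left.

play_rows:
  slide:
    - [1.2,1.2,0]
    - [2.3,2.45,2]
    - [2.3,2.45,5]
    - [2.3,2.45,6]
    - [2.3,2.45,6]
    - [2.3,2.45,6]
    - [2.3,2.45,6]
    - [2.3,2.45,6]
  delta_rot:
    - [0,0,0]
    - [0,0,0]
    - [0,0,0]
    - [0,0,0]
    - [0,0,0]
    - [0,0,0]
    - [0,0,0]
    - [0,0,0]
  hand: [1,1,1,1,1,1,1,1]

```text
clock: 36.02
ee_pos: [491.7, -253.6, 90.8]
ee_rot: [179.9, -0.1, -10.8]
wrist_force: [-0.1, -0.3, -0.3]
opening: -0.5
grasp_force: 0.0
```

play_rows:
  slide:
    - [0,0,0.5]
    - [0,0,1]
    - [0,0,1.5]
    - [0,0,2]
    - [0,0,2.3]
    - [0,0,2.6]
    - [0,0,2.6]
    - [0,0,2.6]
  delta_rot:
    - [0,0,0]
    - [0,0,0]
    - [0,0,0]
    - [0,0,0]
    - [0,0,0]
    - [0,0,0]
    - [0,0,0]
    - [0,0,0]
  hand: [1,1,1,1,1,1,1,1]

```text
clock: 36.68
ee_pos: [490.7, -253.5, 63.3]
ee_rot: [-180.0, 0.0, -10.9]
wrist_force: [-2.1, 0.6, 3.1]
opening: 0.2
grasp_force: 1.6
```

play_rows:
  slide:
    - [0,0,0.3]
    - [0,0,0.5]
    - [0,0,0.5]
    - [0,0,0.5]
  delta_rot:
    - [0,0,0]
    - [0,0,0]
    - [0,0,0]
    - [0,0,0]
  hand: [1,1,1,1]

```text
clock: 37.02
ee_pos: [490.9, -253.6, 61.6]
ee_rot: [180.0, -0.1, -10.8]
wrist_force: [-6.2, 3.8, 23.4]
opening: -0.1
grasp_force: 12.0
```

play_rows:
  slide:
    - [0,0,-1.5]
    - [0,0,-3.1]
    - [0,0,-3.1]
    - [2.4,2.3,-3.1]
    - [4.85,4.6,-3.1]
    - [4.85,4.6,-3.1]
    - [4.85,4.6,-3.1]
    - [4.85,4.6,-3.1]
  delta_rot:
    - [0,0,0]
    - [0,0,0]
    - [0,0,0]
    - [0,0,0]
    - [0,0,0]
    - [0,0,0]
    - [0,0,0]
    - [0,0,0]
  hand: [1,1,1,1,1,1,1,1]

```text
clock: 37.68
ee_pos: [529.0, -307.3, 88.0]
ee_rot: [-179.9, 0.1, -10.9]
wrist_force: [0.9, -0.5, 0.5]
opening: -0.0
grasp_force: 0.0
```

play_rows:
  slide:
    - [0,0,0.5]
    - [0,0,1]
    - [0,0,1.5]
    - [0,0,2]
    - [0,0,2.5]
    - [0,0,3]
    - [0,0,3]
    - [0,0,3]
  delta_rot:
    - [0,0,0]
    - [0,0,0]
    - [0,0,0]
    - [0,0,0]
    - [0,0,0]
    - [0,0,0]
    - [0,0,0]
    - [0,0,0]
  hand: [1,1,1,1,1,1,1,1]

```text
clock: 38.35
ee_pos: [529.5, -307.3, 61.8]
ee_rot: [-180.0, 0.0, -10.8]
wrist_force: [-4.0, 3.6, 16.9]
opening: 0.0
grasp_force: 8.4
```

play_rows:
  slide:
    - [0,0,-1.5]
    - [0,0,-3]
    - [0,0,-3]
    - [0,-2.4,-3]
    - [0,-4.8,-3]
    - [0,-4.8,-3]
    - [0,-4.8,-3]
    - [0,-4.8,-3]
  delta_rot:
    - [0,0,0]
    - [0,0,0]
    - [0,0,0]
    - [0,0,0]
    - [0,0,0]
    - [0,0,0]
    - [0,0,0]
    - [0,0,0]
  hand: [1,1,1,1,1,1,1,1]

```text
clock: 39.02
ee_pos: [538.8, -261.1, 88.7]
ee_rot: [180.0, 0.0, -10.8]
wrist_force: [-0.6, 0.2, -0.4]
opening: 0.4
grasp_force: 0.0
```

play_rows:
  slide:
    - [0,0,0.5]
    - [0,0,1]
    - [0,0,1.5]
    - [0,0,2]
    - [0,0,2.5]
    - [0,0,3]
    - [0,0,3]
    - [0,0,3]
  delta_rot:
    - [0,0,0]
    - [0,0,0]
    - [0,0,0]
    - [0,0,0]
    - [0,0,0]
    - [0,0,0]
    - [0,0,0]
    - [0,0,0]
  hand: [1,1,1,1,1,1,1,1]

```text
clock: 39.68
ee_pos: [538.7, -261.2, 61.8]
ee_rot: [179.9, -0.0, -10.8]
wrist_force: [-5.8, 1.4, 16.1]
opening: -0.0
grasp_force: 8.5
```

play_rows:
  slide:
    - [0,0,-1.5]
    - [0,0,-3]
    - [0,0,-3]
    - [0,2.4,-3]
    - [0,4.8,-3]
    - [0,4.8,-3]
    - [0,4.8,-3]
    - [0,4.8,-3]
  delta_rot:
    - [0,0,0]
    - [0,0,0]
    - [0,0,0]
    - [0,0,0]
    - [0,0,0]
    - [0,0,0]
    - [0,0,0]
    - [0,0,0]
  hand: [1,1,1,1,1,1,1,1]

```text
clock: 40.35
ee_pos: [529.4, -307.3, 88.3]
ee_rot: [-179.9, 0.1, -10.9]
wrist_force: [0.4, -0.2, 0.2]
opening: 0.0
grasp_force: 0.0
```

play_rows:
  slide:
    - [0,0,0.5]
    - [0,0,1]
    - [0,0,1.5]
    - [0,0,2]
    - [0,0,2.5]
    - [0,0,3]
    - [0,0,3]
    - [0,0,3]
  delta_rot:
    - [0,0,0]
    - [0,0,0]
    - [0,0,0]
    - [0,0,0]
    - [0,0,0]
    - [0,0,0]
    - [0,0,0]
    - [0,0,0]
  hand: [1,1,1,1,1,1,1,1]

```text
clock: 41.02
ee_pos: [529.8, -307.3, 61.8]
ee_rot: [-180.0, -0.0, -10.8]
wrist_force: [-3.7, 3.6, 16.0]
opening: -0.0
grasp_force: 8.3
```

play_rows:
  slide:
    - [0,0,-1.5]
    - [0,0,-3]
    - [0,0,-3]
    - [-1.4,3.2,-3]
    - [-2.7,6.4,-3]
    - [-2.7,6.4,-3]
    - [-2.7,6.4,-3]
    - [-2.7,6.4,-3]
  delta_rot:
    - [0,0,0]
    - [0,0,0]
    - [0,0,0]
    - [0,0,0]
    - [0,0,0]
    - [0,0,0]
    - [0,0,0]
    - [0,0,0]
  hand: [1,1,1,1,1,1,1,1]

```text
clock: 41.68
ee_pos: [491.0, -365.3, 88.4]
ee_rot: [-179.9, 0.1, -10.9]
wrist_force: [-0.2, 0.1, -0.3]
opening: 0.1
grasp_force: 0.0
```

Before pressing start I'll check the billets and spoons.

Run:
```python
from h import *
a=look("top");b=look("scene")
A=cv2.resize(a["image"][130:270,190:370],None,fx=3,fy=3,interpolation=3);B=cv2.resize(b["image"][160:300,290:376],None,fx=3,fy=3,interpolation=3)
cv2.imwrite("pics/f.png",np.hstack([A,B])[:,:,::-1])
for p in((614,35.2),(619.9,125)):
    q=[p[0]-55*.9979,p[1]+55*.0654,44]; print(((proj(a,q)-[190,130])*3).round(),((proj(b,q)-[290,160])*3+[540,0]).round())
```

```text
[388. 170.] [624. 147.]
[308. 164.] [683. 205.]
```

View pics/f.png

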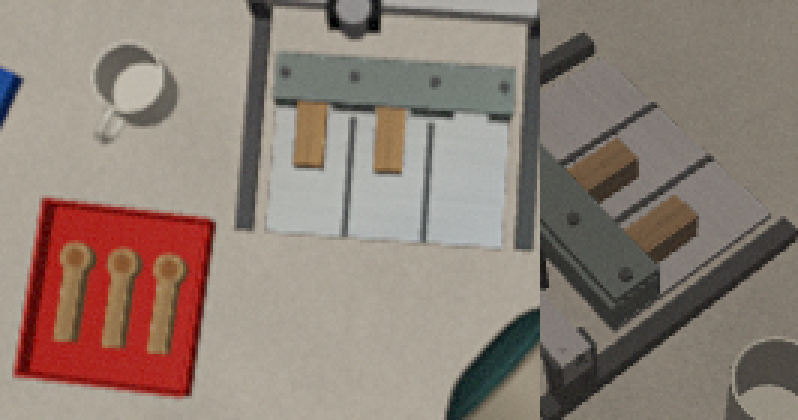

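The three spoons lie in the tub. Both billet ends, at (310,165) and (389,172), are where they should be when home, so I'll press start and retreat.

play_rows:
  slide:
    - [0,0,0.5]
    - [0,0,1]
    - [0,0,1.5]
    - [0,0,2]
    - [0,0,2.5]
    - [0,0,3]
    - [0,0,3]
    - [0,0,3]
  delta_rot:
    - [0,0,0]
    - [0,0,0]
    - [0,0,0]
    - [0,0,0]
    - [0,0,0]
    - [0,0,0]
    - [0,0,0]
    - [0,0,0]
  hand: [1,1,1,1,1,1,1,1]

```text
clock: 42.45
ee_pos: [491.4, -365.2, 61.8]
ee_rot: [-180.0, -0.0, -10.9]
wrist_force: [-2.8, 3.5, 16.5]
opening: 0.2
grasp_force: 8.3
```

play_rows:
  slide:
    - [0,0,-1.5]
    - [0,0,-3]
    - [0,0,-6]
    - [0,0,-9]
    - [0,0,-12]
    - [0,0,-12]
    - [0,0,-12]
    - [0,0,-12]
  delta_rot:
    - [0,0,0]
    - [0,0,0]
    - [0,0,0]
    - [0,0,0]
    - [0,0,0]
    - [0,0,0]
    - [0,0,0]
    - [0,0,0]
  hand: [1,1,1,1,1,1,1,1]

```text
clock: 43.12
ee_pos: [490.8, -365.3, 178.5]
ee_rot: [-180.0, 0.1, -10.9]
wrist_force: [-0.0, 0.1, -1.5]
opening: 0.2
grasp_force: 0.0
```

```bash
python3 -c "
from bench import env
print(env.close_job())"
```

```text
the job is handed in; nothing more can be done
None
```

I put all three spoons in the tub, pushed both billets home in the left and middle pockets, pressed the keys in the order asked with start last, and handed the job in at about 43 s; no verdict came back.

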